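# Square up a circuit board and kit it with its heat sink

### The job

Push the circuit board square into the corner of the stops on the metal plate, so that it touches both the far stop and the side stops, then pick it up and lay it flat, not dropped, in the long slot of the sloping kit tray. Only after that, because it would be in the way, stand the tall heat sink on its base in the tray's small pocket, set down by the gripper and not dropped. Let go of both, and leave the tub, the screwdriver and the flask where they are.

Things in the scene. Friction and masses are not known exactly. Their poses are not given: they have to be found in the camera images.
- jig: Fixed aluminium squaring plate 210 (x) x 180 (y) x 8 mm, flat on the bench, yaw within 0.25 rad. Origin: centre of its underside, top at z = 8. Dark steel stops, tops at z = 22, 12 thick: a far stop, inner face x = 85, y -62 to 48; two side stops, inner faces y = 50, x -33 to -5 and 55 to 83, with a 60 mm gap between for a finger (a board pushed in short of the far stop can catch a corner in it)
- corner_home (a point): Point on top of the squaring plate (its frame: 25, 20, 8 mm) where the board's origin lies when the board is square in the corner; axes as jig
- board: Loose circuit board, dark green on aluminium, 120 (x) x 60 (y) x 8 mm, 0.12 kg, components to 10 mm above it, clear of the edges. Origin: centre of its underside, z up. Starts flat on the squaring plate, short of the stops, its x axis within 0.25 rad of the plate's; the plate is open behind its -x and -y edges
- heatsink: Loose aluminium heat sink standing on the bench, 60 (x) x 40 (y) x 90 mm (z), about 0.28 kg, vertical fins; the two outer faces at y = +-20 are flat, good to grip. Origin: centre of its underside, z up
- tray: Fixed grey kit tray 150 (x) x 200 (y) mm on a stand, floor tilted 0.47 rad (27 degrees). Origin: centre of the floor's upper face, 56 mm above the bench; x points up the slope, away from the robot (yaw within 0.25 rad), z is the floor's normal, leaning towards the robot. Lips 14 mm high, inner faces at x = -70 and 70
- slot (a point): Centre of the board's slot on the tray floor (tray frame 0, -35, 0 mm), axes as the tray. The board's origin goes here, its long side along x, either way round; it may slide down to the lip. Guides 10 mm high, 22 mm long, at x = -44 and 44, inner faces at y = -35 and 35 from here; room for fingers between them
- pocket (a point): Centre of the heat sink's pocket on the tray floor (tray frame 0, 60, 0 mm), axes as the tray. The heat sink's origin goes here, its 60 mm side along x, either way round. A frame of walls 14 mm high, 5 thick, inside 72 (x) x 50 (y) mm. Once released it may take about a second to slide to the lower wall and come to rest
- tub: Bystander: open white plastic tub, 100 x 140 x 60 mm, origin at the centre of its underside
- screwdriver: Bystander: screwdriver about 190 mm long lying on the bench, beyond the work
- flask: Bystander: small round clear plastic bottle, 54 mm across, 110 mm tall, origin at the centre of its underside
Things that resemble listed ones, but are neither listed nor needed, are in the scene too. What is shaped like the heatsink but turquoise or yellow is not meant.

How it is judged:
By the outcome, as a careful person would: the job done as asked, in the order asked, and still so for the second after the job is handed in, with the robot touching nothing.
It also fails if it takes over 70 s, if anything falls off the work surface, if the arm or the gripper's body presses on something with over 40 N, if the wrist force passes 120 N, or if a joint passes its speed limit or range.

### The arm

A 6-joint arm with a two-finger parallel gripper is mounted at the origin on the work surface. World frame = base frame: x ahead of the robot, y to its left, z up, the work surface at z = 0. Lengths are in m, angles in rad, forces in N, time in s.
With the tool pointing down it reaches from about 0.35 to 0.8 m from the base axis. Payload 7.3 kg.
Tool frame: the origin (TCP) lies between the finger pads; the fingertips stand 25 mm ahead of it and the grasp point (between the pads) lies 6 mm ahead of it (tip_extent is the distance from the TCP to the fingertips, in m); z points along the fingers, y is the line along which they close (so a half turn about z gives the same grasp; the last joint's range is limited). The gripper opens to 85 mm and grips with 20 to 120 N. Pads are 22 mm wide; open, the fingers measure 114 mm over their backs; the gripper's body (76 mm by 85 mm) begins 54 mm behind the grasp point. The pads swing forward as they close: fully open they stand 13 mm farther back than shut.
Start: joints at [1.18, 0.342, 1.524, -0, 1.275, -0.146], TCP at [0.127, 0.509, 0.23] pointing down, gripper open.
Joint ranges: [-2.53, 2.53], [-0.77, 2.02], [0.04, 2.7], [-1, 4.14], [0.28, 2.66], [-3.11, 3.11]. Speed limits (rad/s): [2.57, 2.57, 3.14, 3.14, 3.14, 3.14].

### API

Orientations are given as a rotation vector (axis times angle).
In Python, from rig import get_obs, camera, camera_info, sign_off, tip_extent gives the robot as it stands.
- The arm moves only by the shell command python3 -m crank 'ROWS'. ROWS is JSON, a list of rows, each a list of 7 numbers: the shift along the tool's x, y, z in m, then the turn, a rotation vector about the tool's x, y, z in degrees, then the gripper's target within -1 to 1 (fully open at 1, half-way at 0, shut at -1). In form: [[x, y, z, rx, ry, rz, fingers], ...]. A call has 1 to 5 rows; each row is the pose to reach, as a shift and turn from the pose commanded when the call began, along the tool's axes at that moment; what a row does not reach only later rows make up. A row lasts 1/12 s, in which the tool goes at most 41.7 mm and 7.16 degrees, less where a joint would pass 70% of its speed; a pose out of reach is approached as far as the arm can. A call with a gripper value outside its range is refused whole. The fingers move at their own pace and stop on an object; the grip force is fixed at half the most. Time passes only in rows, so rows that repeat a pose let the fingers close. It gives the time, the measured TCP pose, the force, the opening and the grip force at its end, in the units of the state.
- get_obs(): the state, without advancing time (a new reading comes with each control period).
- camera(name): name is "side" or "top"; returns the picture (400x640x3 uint8, red, green, blue); there is no depth.
- camera_info(name): a dict with "mtx" (3x3 intrinsics, pixels), "R" (3x3) and "t" (3): a world point X has camera coordinates R X + t. Camera axes: x right, y down, z forward; pixel columns grow to the right and rows downward; lengths in m; the calibration is good to about 2 mm. A picture is of the moment at which its call begins. camera_info takes no time and is no camera call.
- sign_off(): hands the job in; it is judged then, once.
The state is a dict: "t": time; "qpos": joint angles; "dq": joint speeds; "effort": joint torques, N m; "tcp_pos": TCP position; "eef_rot": TCP orientation; "ft_force": force on the tool from outside, world axes, zero at the start; "torque": the same for the moment, N m; "width": opening from 0.0 (shut) to 1.0 (fully open); "gripper_force": force on a finger pad.
Only numpy, scipy, OpenCV 4.12 (cv2) and the standard library are available. Lean on these libraries where they do the work, as an engineer would, in place of code of your own. Each camera call takes 0.05 s, during which the arm holds its last target. There are 200 camera calls.

## Working session

There is one attempt and no reset: what is moved stays moved. The work goes in short steps, Python scripts to look and compute and a shell command to move; the robot and the scene stay as the last step left them, time stands still between calls to the robot, and variables do not carry over. Pictures are saved under pics/ and viewed, at most 10 in all, crops included, and the job is handed in when it is done.

```bash
mkdir -p pics; ls
python3 - <<'E'
from rig import *
import cv2
for n in("top","side"):
    cv2.imwrite(f"pics/{n}0.png",cv2.cvtColor(camera(n),cv2.COLOR_RGB2BGR))
    i=camera_info(n);print(n,i)
print(get_obs(),tip_extent)
E
```

```text
pics
top {'mtx': array([[382.44926646,   0.        , 322.78411806],
       [  0.        , 382.44926646, 200.9328952 ],
       [  0.        ,   0.        ,   1.        ]]), 'R': array([[-6.11516444e-04, -9.99277223e-01,  3.80086571e-02],
       [-9.96824288e-01, -2.41750333e-03, -7.95958261e-02],
       [ 7.96301821e-02, -3.79366267e-02, -9.96102327e-01]]), 't': array([-0.0052937 ,  0.56059717,  0.9195559 ])}
side {'mtx': array([[361.60335215,   0.        , 317.69751735],
       [  0.        , 361.60335215, 197.10561417],
       [  0.        ,   0.        ,   1.        ]]), 'R': array([[-0.97261573, -0.23215795, -0.01101527],
       [-0.12271872,  0.55321885, -0.82394722],
       [ 0.19737975, -0.80003224, -0.56655948]]), 't': array([0.55814569, 0.10629137, 0.67889029])}
{'t': 0.1, 'qpos': array([ 1.18000122e+00,  3.42629814e-01,  1.52489468e+00, -2.06306813e-06,
        1.27540530e+00, -1.45976087e-01]), 'dq': array([-8.93760588e-05, -2.33516518e-03, -2.43745267e-03, -5.97296131e-04,
       -6.02456712e-04, -7.35025696e-04]), 'effort': array([ 2.03220050e-03, -4.34449267e+01, -2.46486712e+01, -1.45731638e-04,
        4.71091378e-03,  3.49452682e-05]), 'tcp_pos': array([0.12708249, 0.50902759, 0.22921688]), 'eef_rot': array([-3.83557066e-01, -3.11773451e+00,  2.02578350e-03]), 'ft_force': array([ 0.04745367, -0.00187864,  0.1513703 ]), 'torque': array([-0.01560253,  0.01857724, -0.01952782]), 'gripper_force': 0.0, 'width': 0.9986974026367095} 0.025
```

View pics/top0.png

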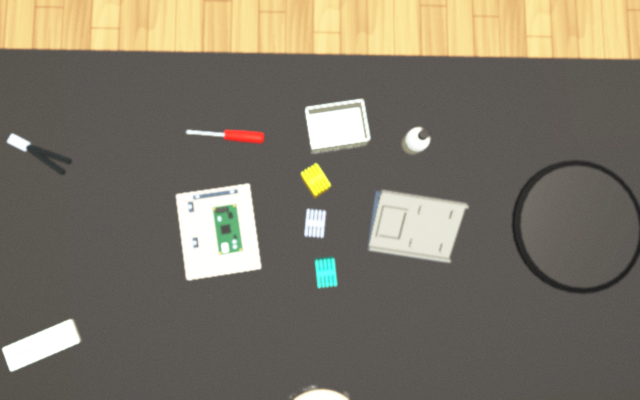

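View pics/side0.png

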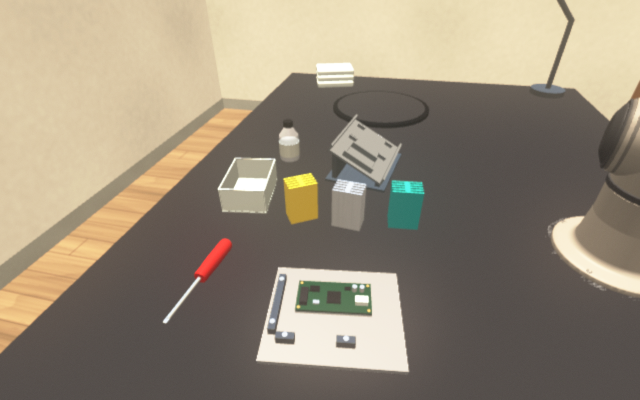

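Top view: plate (218,232), board (228,230), tray (417,226) with its pocket at left (392,223), tub (338,127), flask (416,140) and screwdriver (225,135).
There are three heat-sink shapes: yellow (316,180), silver (315,223) and turquoise (326,273). The silver one matches plain aluminium, so that is the one meant. I'll confirm it in an enlarged crop.

Run:
```python
import cv2
a=cv2.imread("pics/top0.png");b=cv2.imread("pics/side0.png")
def crop(im,x,y,w,h,s,n):
    c=cv2.resize(im[y:y+h,x:x+w],None,fx=s,fy=s,interpolation=cv2.INTER_CUBIC)
    for i in range(0,w,10):
        cv2.line(c,(i*s,0),(i*s,8 if i%50 else 20),(0,0,255),1)
        if i%20==0: cv2.putText(c,str(x+i),(i*s,30),0,.4,(0,0,255),1)
    for i in range(0,h,10):
        cv2.line(c,(0,i*s),(8,i*s),(0,0,255),1)
        if i%20==0: cv2.putText(c,str(y+i),(10,i*s+4),0,.4,(0,0,255),1)
    cv2.imwrite(n,c)
crop(a,170,180,100,100,6,"pics/c1.png")
crop(a,295,175,180,95,4,"pics/c2.png")
crop(b,255,110,160,120,5,"pics/c3.png")
crop(b,255,260,160,110,5,"pics/c4.png")
```

```text
(no output)
```

View pics/c1.png

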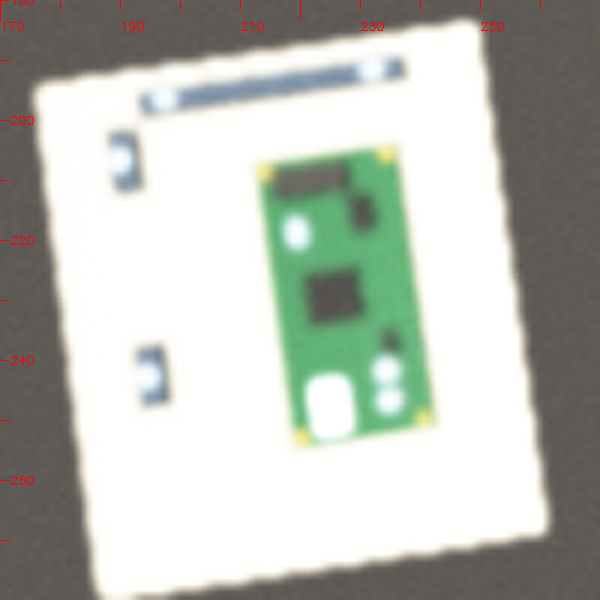

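View pics/c2.png

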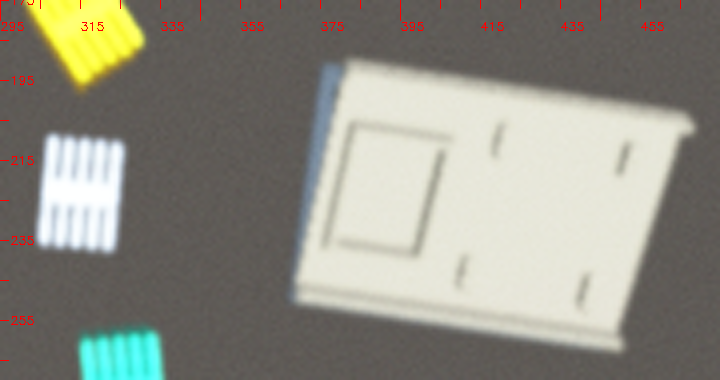

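View pics/c3.png

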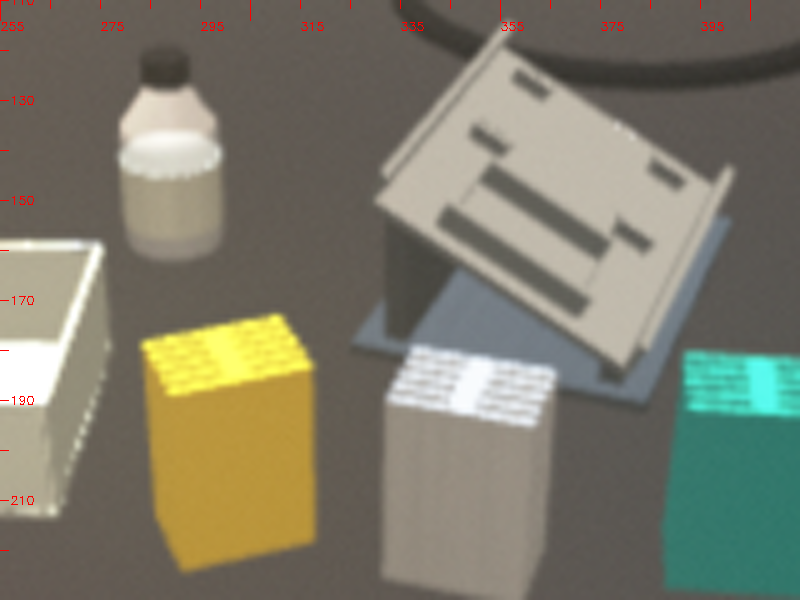

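Top crop: the plate corners are near (176,194), (250,183), (261,268) and (187,279), with the board at centre. The heat sink between yellow and turquoise is plain silver and finned, so it is confirmed. The side crop shows the tray, with the guides and pocket walls as dark patches.

```bash
cat > h.py <<'E'
import numpy as np
from scipy.optimize import least_squares
from scipy.spatial.transform import Rotation as R
from rig import *
I={n:camera_info(n) for n in("top","side")}
def proj(n,X):
    c=np.atleast_2d(X)@I[n]["R"].T+I[n]["t"]; p=c@I[n]["mtx"].T; return p[:,:2]/p[:,2:]
def T(p,z,tilt=0): return R.from_euler("z",p[2])*R.from_euler("y",-tilt),np.array([p[0],p[1],z])
def fit(obs,p0,z=0,tilt=0):
    """obs: list of (cam, local mm, pixel)"""
    def f(p):
        r,t=T(p,z,tilt)
        return np.concatenate([(proj(n,r.apply(np.array(l)/1e3)+t)[0]-u) for n,l,u in obs])
    s=least_squares(f,p0,loss="soft_l1",x_scale=[.01,.01,.1]); return s.x,s.fun.reshape(-1,2).round(1)
def cr(n,x,y,s,loc,px): return [(n,l,(np.array(q)+.5)/s-.5+[x,y]) for l,q in zip(loc,px)]
def rect(a,b,z): return [(a,b,z),(a,-b,z),(-a,-b,z),(-a,b,z)]
E
cat > m.py <<'E'
from h import *
c1=("top",170,180,6);c2=("top",295,175,4);c3=("side",255,110,5)
plate,r=fit(cr(*c1,rect(105,90,8),[(36,87),(478,22),(547,530),(100,597)]),[.45,.27,.1]);print("plate",plate,r.tolist())
board,r=fit(cr(*c1,rect(60,30,16),[(257,165),(397,147),(435,425),(296,446)]),[.45,.25,.1]);print("board",board,r.tolist())
o1=cr(*c2,rect(30,20,90),[(47,135),(125,142),(115,251),(37,246)])
o2=cr(*c3,[(30,20,90),(30,-20,90),(-30,-20,90),(-30,20,90)],[(388,402),(412,347),(555,368),(535,425)])
for o in(o1,o2,o1+o2):
    hs,r=fit(o,[.45,0.02,0]);print("hs",hs,r.tolist())
s=cr(*c3,[(41,90,14),(-41,90,14),(41,90,0),(-41,90,0),(36,35,14),(-36,35,14),(55,-70,10),(33,-70,10),(-33,-70,10),(-55,-70,10)],
 [(450,205),(590,298),(437,222),(580,318),(492,163),(611,240),(520,68),(550,92),(655,160),(686,183)])
t=cr(*c2,[(44,-70,5),(-44,-70,5),(0,35,7),(-75,-100,14),(-75,100,14)],[(623,158),(583,290),(430,203),(622,350),(294,303)])
for o in(s,t,s+t):
    tr,r=fit(o,[.45,-.2,0],.056,.47);print("tray",tr,r.tolist())
np.savez("poses.npz",plate=plate,board=board,hs=hs,tray=tr)
q=R.from_euler("z",-plate[2]).apply(np.r_[board[:2]-plate[:2],0]);print("board in plate",q*1e3,board[2]-plate[2])
E
python3 m.py
```

```text
plate [0.48762755 0.25245825 0.14905649] [[0.5, -0.1], [-0.4, 0.3], [-0.4, -0.2], [0.3, 0.1]]
board [0.49250054 0.22835783 0.15568582] [[-0.7, -0.7], [0.4, -1.5], [0.9, 0.8], [-0.6, 1.2]]
hs [ 0.50488557  0.01581642 -0.08076555] [[0.8, 0.7], [-1.2, 0.4], [-0.8, -0.5], [1.1, -0.6]]
hs [ 0.50536864  0.01630769 -0.05978128] [[-0.5, -0.4], [-0.2, 0.3], [0.3, 0.4], [0.4, -0.3]]
hs [ 0.50520124  0.01607308 -0.070075  ] [[0.6, 0.7], [-1.4, 0.2], [-0.8, -0.7], [1.1, -0.7], [-0.5, -0.5], [0.0, 0.1], [0.5, 0.4], [0.4, -0.3]]
tray [ 0.49923251 -0.22521894 -0.15065691] [[-0.5, -0.3], [0.7, 0.4], [-0.6, 0.6], [-0.3, 0.5], [-0.0, -0.4], [0.6, 0.4], [-0.5, -0.2], [0.3, -0.5], [-0.2, -0.6], [0.5, -0.7]]
tray [ 0.49840847 -0.22543469 -0.14380863] [[-0.2, 0.4], [-0.0, 0.2], [-0.3, -0.2], [-0.1, -0.2], [0.8, -0.1]]
tray [ 0.49898767 -0.22545359 -0.14838317] [[-0.3, -0.3], [0.9, 0.4], [-0.4, 0.6], [-0.1, 0.5], [0.1, -0.4], [0.7, 0.3], [-0.4, -0.2], [0.4, -0.6], [-0.1, -0.7], [0.5, -0.7], [-0.2, 0.3], [-0.1, 0.0], [-0.3, -0.5], [-0.2, -0.3], [0.7, -0.6]]
board in plate [  1.23991287 -24.5568555    0.        ] 0.006629325411837778
```

View pics/c4.png

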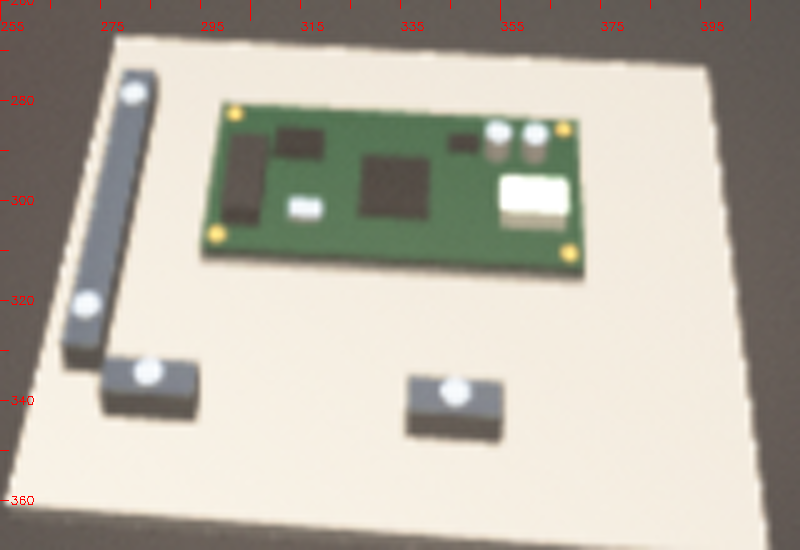

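Side crop: the plate spans about (257–408, 267–370), the board lies flat and short of the stops, and the gap sits between the two side stops at (285,337) and (346,341).

```bash
cat >> m.py <<'E'
c4=("side",255,260,5)
for o1,o2,g,n in((cr(*c1,rect(105,90,8),[(36,87),(478,22),(547,530),(100,597)]),cr(*c4,rect(105,90,8),[(10,507),(116,38),(708,67),(767,548)]),plate,"plate"),
 (cr(*c1,rect(60,30,16),[(257,165),(397,147),(435,425),(296,446)]),cr(*c4,rect(60,30,16),[(205,250),(222,103),(578,120),(583,270)]),board,"board")):
    print(n,fit(o2,g)[0]); b,r=fit(o1+o2,g); print(n,b,r.tolist())
    if n=="plate": plate=b
    else: board=b
np.savez("poses.npz",plate=plate,board=board,hs=hs,tray=tr)
q=R.from_euler("z",-plate[2]).apply(np.r_[board[:2]-plate[:2],0]);print("board in plate",q*1e3,board[2]-plate[2])
E
python3 m.py | tail -5
cat > g.py <<'E'
# usage: g.py frame x y z(mm, TCP in frame) [yaw offset deg] : rows' shift (mm) and turn (deg) to get there, tool z = -frame z
import sys
from h import *
P=np.load("poses.npz")
def rel(fr,l,dy=0):
    o=get_obs();r0=R.from_rotvec(o["eef_rot"])
    r,t=T(P[fr],.056 if fr=="tray" else 0,.47 if fr=="tray" else 0)
    p=r.apply(np.array(l)/1e3)+t
    rt=r*R.from_euler("z",dy,degrees=True)*R.from_matrix(np.diag([-1.,1,-1]))
    cur=r.inv().apply(o["tcp_pos"]-t)*1e3
    print("t",round(o["t"],2),"w",round(o["width"],3),"F",o["ft_force"].round(1),"TCP in",fr,cur.round(1))
    for k in(rt,rt*R.from_euler("z",180,degrees=True)):
        print("shift mm",(r0.inv().apply(p-o["tcp_pos"])*1e3).round(1),"turn",np.degrees((r0.inv()*k).as_rotvec()).round(2))
if __name__=="__main__":
    a=sys.argv; rel(a[1],[float(v) for v in a[2:5]],float(a[5]) if len(a)>5 else 0)
E
python3 g.py plate -90 -24 120
```

```text
plate [0.48691257 0.25211968 0.16080854]
plate [0.48727259 0.25239968 0.15520192] [[0.3, 0.3], [-0.7, 0.2], [-0.1, -0.3], [0.6, 0.4], [-1.0, -0.7], [-0.2, -0.6], [-0.3, -0.5], [1.0, 1.7]]
board [0.49226396 0.22951492 0.16236961]
board [0.49234966 0.22915315 0.15984376] [[-1.1, -0.6], [-0.0, -1.4], [0.7, 0.8], [-0.8, 1.3], [-1.1, -0.5], [-0.0, -0.1], [0.1, -0.0], [0.9, -0.2]]
board in plate [  1.42260126 -23.7519282    0.        ] 0.004641844390872035
t 0.1 w 0.999 F [ 0.  -0.   0.2] TCP in plate [-316.2  309.2  229.2]
shift mm [-338.1 -218.7  109.4] turn [ -0.07  -0.03 -22.92]
shift mm [-338.1 -218.7  109.4] turn [-4.0000e-02  1.0000e-01  1.5708e+02]
```

```bash
python3 -m crank '[[-0.034,-0.022,0.011,0,0,-4.6,-1],[-0.068,-0.044,0.022,0,0,-9.2,-1],[-0.102,-0.066,0.033,0,0,-13.8,-1],[-0.136,-0.088,0.044,0,0,-18.4,-1],[-0.17,-0.11,0.055,0,0,-22.9,-1]]'; python3 g.py plate -90 -24 120
```

```text
t: 0.52
tcp_pos: [0.2651, 0.3609, 0.1746]
eef_rot: [0.25, -3.131, 0.0]
ft_force: [0.7, 0.1, -0.7]
width: 0.299
gripper_force: 0.0
t 0.52 w 0.299 F [ 0.7  0.1 -0.7] TCP in plate [-202.7  141.5  174.6]
shift mm [-112.  -166.    54.6] turn [-0.01 -0.01  0.25]
shift mm [-112.  -166.    54.6] turn [ 2.0000e-02 -1.0000e-02 -1.7975e+02]
```

```bash
python3 -m crank '[[-0.022,-0.033,0.011,0,0,0,-1],[-0.045,-0.066,0.022,0,0,0,-1],[-0.067,-0.1,0.033,0,0,0,-1],[-0.09,-0.133,0.044,0,0,0,-1],[-0.112,-0.166,0.054,0,0,0.2,-1]]' >/dev/null; python3 -m crank '[[0,0,0.03,0,0,0,-1],[0,0,0.06,0,0,0,-1],[0,0,0.076,0,0,0,-1],[0,0,0.076,0,0,0,-1]]'; python3 g.py plate -85 -24 36
```

```text
t: 1.27
tcp_pos: [0.3985, 0.2145, 0.042]
eef_rot: [0.235, -3.126, 0.003]
ft_force: [-0.5, -0.4, 0.4]
width: 0.003
gripper_force: 0.0
t 1.27 w 0.003 F [-0.5 -0.4  0.4] TCP in plate [-93.6 -23.7  42. ]
shift mm [-8.6 -0.2  6. ] turn [-0.07 -0.41 -0.28]
shift mm [-8.6 -0.2  6. ] turn [-6.5000e-01  1.0000e-01  1.7972e+02]
```

```bash
python3 -m crank '[[0,0,0.002,0,0,0,-1],[0,0,0.004,0,0,0,-1],[0,0,0.006,0,0,0,-1],[0,0,0.007,0,0,0,-1],[0,0,0.007,0,0,0,-1]]'; python3 g.py plate -46 -24 36
```

```text
t: 1.68
tcp_pos: [0.4011, 0.2161, 0.0388]
eef_rot: [-0.238, 3.131, 0.001]
ft_force: [-0.1, -0.2, 0.3]
width: 0.005
gripper_force: 0.0
t 1.68 w 0.005 F [-0.1 -0.2  0.3] TCP in plate [-90.8 -22.5  38.8]
shift mm [-44.8  -1.3   2.9] turn [ 0.02  0.08 -0.19]
shift mm [-44.8  -1.3   2.9] turn [ 1.2000e-01 -3.0000e-02  1.7981e+02]
```

```bash
python3 -m crank '[[-0.004,-0.001,0.0025,0,0,0,-1],[-0.011,-0.001,0.0025,0,0,0,-1],[-0.016,-0.001,0.0025,0,0,0,-1],[-0.021,-0.001,0.0025,0,0,0,-1],[-0.026,-0.001,0.0025,0,0,0,-1]]';python3 -m crank '[[-0.004,0,0,0,0,0,-1],[-0.008,0,0,0,0,0,-1],[-0.011,0,0,0,0,0,-1],[-0.013,0,0,0,0,0,-1],[-0.014,0,0,0,0,0,-1]]'; python3 g.py plate -46 -24 36
```

```text
t: 2.1
tcp_pos: [0.4274, 0.2188, 0.0357]
eef_rot: [-0.237, 3.132, 0.0]
ft_force: [-0.2, -0.1, -0.2]
width: 0.001
gripper_force: 0.0
t: 2.52
tcp_pos: [0.4407, 0.2209, 0.0357]
eef_rot: [-0.238, 3.133, 0.0]
ft_force: [0.5, 0.6, -0.8]
width: -0.001
gripper_force: 0.0
t 2.52 w -0.001 F [ 0.5  0.6 -0.8] TCP in plate [-50.9 -24.   35.7]
shift mm [-4.9 -0.  -0.3] turn [ 0.    0.   -0.22]
shift mm [-4.9 -0.  -0.3] turn [ 0.0000e+00 -1.0000e-02  1.7978e+02]
```

Now I'll creep until the far stop pushes back.

```bash
for i in 1; do python3 -m crank '[[-0.001,0,0,0,0,0,-1],[-0.002,0,0,0,0,0,-1],[-0.003,0,0,0,0,0,-1],[-0.0035,0,0,0,0,0,-1],[-0.0035,0,0,0,0,0,-1]]'; done; python3 -m crank '[[-0.0005,0,0,0,0,0,-1],[-0.001,0,0,0,0,0,-1],[-0.0015,0,0,0,0,0,-1],[-0.0015,0,0,0,0,0,-1]]'; python3 g.py plate -46 -24 36
```

```text
t: 2.93
tcp_pos: [0.444, 0.2214, 0.0357]
eef_rot: [-0.238, 3.133, 0.0]
ft_force: [0.5, -0.7, -1.3]
width: 0.0
gripper_force: 0.0
t: 3.27
tcp_pos: [0.4455, 0.2216, 0.0357]
eef_rot: [-0.238, 3.132, 0.0]
ft_force: [0.1, -1.0, -0.4]
width: 0.002
gripper_force: 0.0
t 3.27 w 0.002 F [ 0.1 -1.  -0.4] TCP in plate [-46.  -24.   35.7]
shift mm [-0.  -0.  -0.3] turn [ 0.01  0.01 -0.22]
shift mm [-0.  -0.  -0.3] turn [ 1.0000e-02 -1.0000e-02  1.7978e+02]
```

```bash
for i in 1; do python3 -m crank '[[-0.0005,0,0,0,0,0,-1],[-0.001,0,0,0,0,0,-1],[-0.0015,0,0,0,0,0,-1],[-0.002,0,0,0,0,0,-1],[-0.002,0,0,0,0,0,-1]]' | grep -E "tcp|force"; done
python3 - <<'E'
from h import *
import cv2
im=cv2.cvtColor(camera("side"),cv2.COLOR_RGB2BGR)
cv2.imwrite("pics/s1.png",cv2.resize(im[240:370,250:410],None,fx=5,fy=4.6,interpolation=cv2.INTER_CUBIC))
cv2.imwrite("pics/top1.png",cv2.cvtColor(camera("top"),cv2.COLOR_RGB2BGR))
E
```

```text
tcp_pos: [0.4475, 0.2219, 0.0357]
ft_force: [0.0, -0.8, 0.6]
gripper_force: 0.0
```

View pics/s1.png

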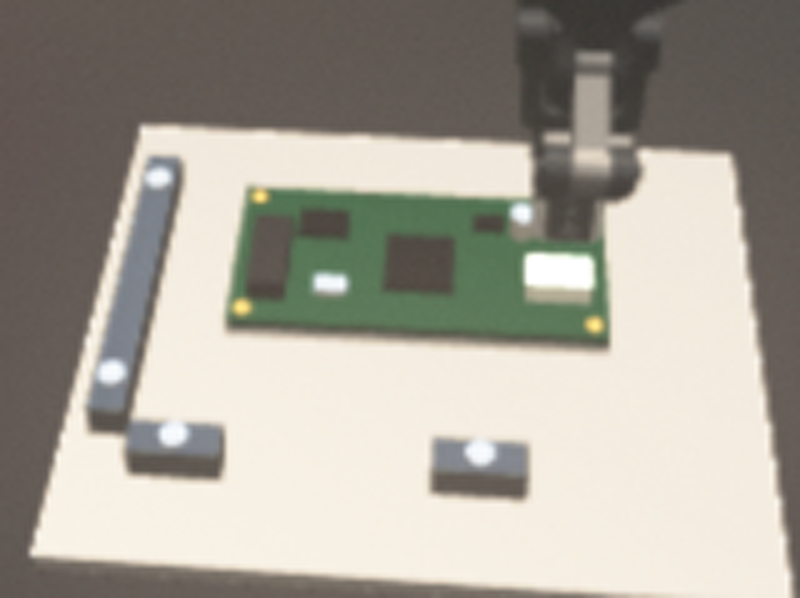

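```bash
python3 - <<'E'
from h import *
P=np.load("poses.npz");r,t=T(P["plate"],0)
for z in(8,11,16,20,24,26): print(z,[proj("side",r.apply(np.array([x,-24,z])/1e3)+t)[0].round(1).tolist() for x in(-55,-44,-33)])
print(proj("side",r.apply(np.array([-58.6,-24,16])/1e3)+t))
E
python3 - <<'E'
import cv2
a=cv2.imread("pics/top1.png")
cv2.imwrite("pics/t1c.png",cv2.resize(a[180:280,170:270],None,fx=6,fy=6,interpolation=cv2.INTER_CUBIC))
E
```

```text
8 [[368.6, 301.0], [361.7, 300.6], [354.9, 300.3]]
11 [[368.7, 299.8], [361.9, 299.4], [355.0, 299.0]]
16 [[368.9, 297.7], [362.0, 297.3], [355.2, 297.0]]
20 [[369.1, 296.0], [362.2, 295.7], [355.3, 295.3]]
24 [[369.3, 294.4], [362.3, 294.0], [355.4, 293.6]]
26 [[369.4, 293.5], [362.4, 293.1], [355.5, 292.8]]
[[371.1980972  297.84079808]]
```

View pics/t1c.png

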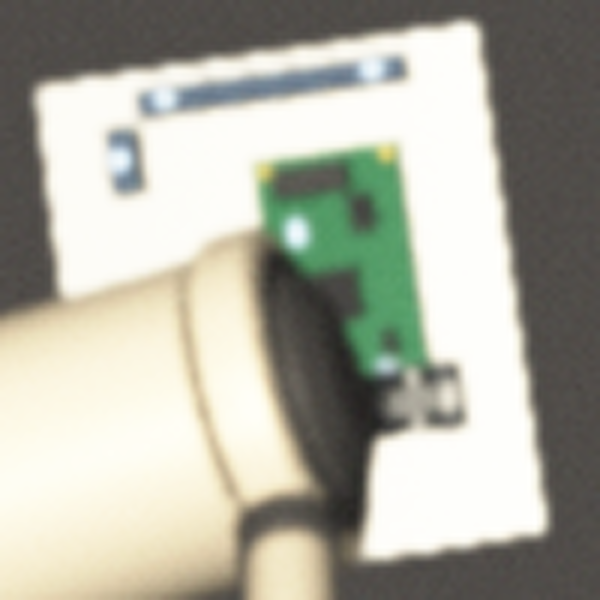

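The side crop shows that the shut fingertips passed over the board (tip near pixel (364,291)) and the board has not moved. The tips stand higher than I assumed, so I'll back off and feel for the plate to measure them.

```bash
python3 -m crank '[[0.0,0,-0.015,0,0,0,-1],[0.025,0,-0.015,0,0,0,-1],[0.046,0,-0.015,0,0,0,-1],[0.046,0,-0.0,0,0,0,-1],[0.046,0,0,0,0,0,-1]]'|grep tcp; for i in 1; do python3 -m crank '[[0,0,0.002,0,0,0,-1],[0,0,0.004,0,0,0,-1],[0,0,0.006,0,0,0,-1],[0,0,0.008,0,0,0,-1],[0,0,0.008,0,0,0,-1]]'|grep -E "tcp|ft"; done
python3 - <<'E'
from h import *
import cv2
im=cv2.cvtColor(camera("side"),cv2.COLOR_RGB2BGR)
cv2.imwrite("pics/s2.png",cv2.resize(im[240:340,320:450],None,fx=6,fy=6,interpolation=cv2.INTER_CUBIC))
E
```

```text
tcp_pos: [0.4, 0.2145, 0.0346]
tcp_pos: [0.4021, 0.2149, 0.0274]
ft_force: [-0.4, 0.5, 0.9]
```

View pics/s2.png

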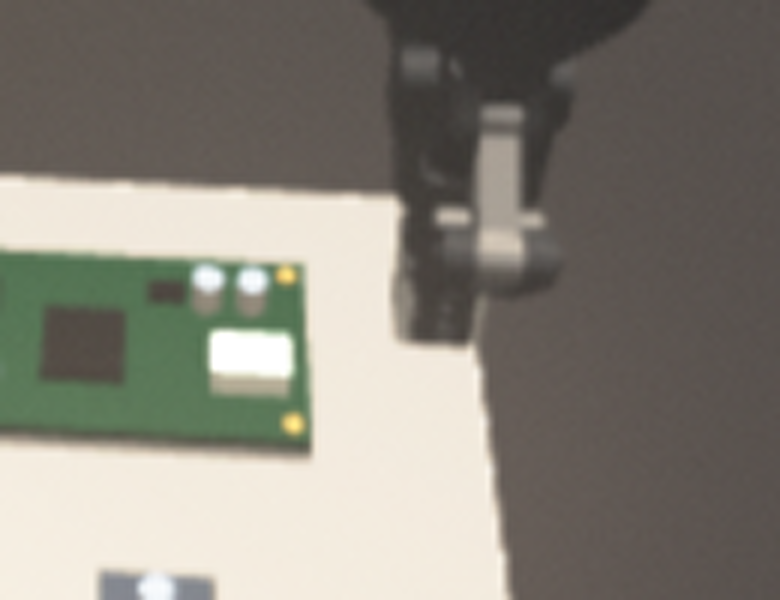

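Side crop: the board is untouched, with its right edge at (371,284–315). The gripper tip is at about (392,297), still clear of the plate. I'll compare that with the TCP's projection.

Run:
```python
from h import *
o=get_obs();r0=R.from_rotvec(o["eef_rot"])
print(o["tcp_pos"],o["ft_force"].round(1),o["width"])
P=np.load("poses.npz");r,t=T(P["plate"],0);print("plate",(r.inv().apply(o["tcp_pos"]-t)*1e3).round(1))
for y in(-14,0,14):
  for d in(-10,0,12,25): print("y",y,"ahead",d,proj("side",o["tcp_pos"]+r0.apply(np.array([0,y,d])/1e3)).round(1))
p=np.array([.4475,.2219,.0357])
for d in(-60,-30,0,12,25): print("top then",d,proj("top",p+r0.apply([0,0,d/1e3])).round(1))
```

```text
[0.40204525 0.21493668 0.02756705] [-0.2 -0.4 -0.1] 0.000407058186651173
plate [-90.  -23.8  27.6]
y -14 ahead -10 [[391.7 283. ]]
y -14 ahead 0 [[391.  287.3]]
y -14 ahead 12 [[390.3 292.3]]
y -14 ahead 25 [[389.5 297.7]]
y 0 ahead -10 [[392.4 289.8]]
y 0 ahead 0 [[391.8 294.1]]
y 0 ahead 12 [[391.  299.2]]
y 0 ahead 25 [[390.2 304.5]]
y 14 ahead -10 [[393.2 296.9]]
y 14 ahead 0 [[392.5 301.3]]
y 14 ahead 12 [[391.7 306.3]]
y 14 ahead 25 [[390.9 311.7]]
top then -60 [[222.3 248.7]]
top then -30 [[225.2 248.1]]
top then 0 [[227.9 247.6]]
top then 12 [[229.  247.4]]
top then 25 [[230.1 247.2]]
```

```bash
for i in 1 2; do python3 -m crank '[[0,0,0.001,0,0,0,-1],[0,0,0.002,0,0,0,-1],[0,0,0.003,0,0,0,-1],[0,0,0.004,0,0,0,-1],[0,0,0.004,0,0,0,-1]]'|grep -E "tcp|ft"; done
python3 - <<'E'
from rig import *
print(get_obs()["torque"],get_obs()["effort"])
E
```

```text
tcp_pos: [0.4018, 0.2149, 0.0235]
ft_force: [0.6, 0.6, -0.3]
tcp_pos: [0.4018, 0.2149, 0.0195]
ft_force: [-0.1, 1.0, 0.3]
[0.0029729  0.00487847 0.00940484] [ 2.77872095e-03 -4.16871536e+01 -1.39429915e+01  3.16199221e-04
 -4.19086707e-02  5.33721078e-06]
```

```bash
for i in 1 2; do python3 -m crank '[[0,0,0.001,0,0,0,-1],[0,0,0.002,0,0,0,-1],[0,0,0.003,0,0,0,-1],[0,0,0.003,0,0,0,-1]]'|grep -E "tcp|ft"; done
python3 - <<'E'
from h import *
import cv2
o=get_obs()
im=cv2.cvtColor(camera("side"),cv2.COLOR_RGB2BGR);b=cv2.imread("pics/side0.png")
c=im[225:345,330:450];d=b[225:345,330:450]
m=(np.abs(c.astype(int)-d).sum(2)>60)
for v in range(30,120,3): 
    w=np.where(m[v])[0]; print(v+225,(w.min()+330,w.max()+330,len(w)) if len(w) else None)
E
```

```text
tcp_pos: [0.4018, 0.2149, 0.0165]
ft_force: [0.4, -0.2, 0.1]
tcp_pos: [0.4018, 0.2149, 0.0135]
ft_force: [0.5, -0.5, 0.6]
255 (np.int64(385), np.int64(417), 27)
258 (np.int64(384), np.int64(410), 18)
261 (np.int64(384), np.int64(409), 25)
264 (np.int64(384), np.int64(413), 27)
267 (np.int64(385), np.int64(412), 24)
270 (np.int64(385), np.int64(410), 24)
273 (np.int64(384), np.int64(409), 24)
276 (np.int64(384), np.int64(408), 23)
279 (np.int64(385), np.int64(408), 22)
282 (np.int64(386), np.int64(408), 22)
285 (np.int64(385), np.int64(408), 24)
288 (np.int64(385), np.int64(406), 21)
291 (np.int64(385), np.int64(405), 20)
294 (np.int64(384), np.int64(410), 22)
297 (np.int64(384), np.int64(399), 16)
300 (np.int64(384), np.int64(399), 16)
303 (np.int64(386), np.int64(398), 13)
306 None
309 None
312 None
315 None
318 None
321 None
324 None
327 None
330 None
333 None
336 None
339 None
342 None
```

```bash
for i in 1 2 3; do python3 -m crank '[[0,0,0.001,0,0,0,-1],[0,0,0.002,0,0,0,-1],[0,0,0.002,0,0,0,-1]]'|grep -E "tcp|ft"; done
```

```text
tcp_pos: [0.4018, 0.2149, 0.0115]
ft_force: [-0.8, 0.4, -1.0]
tcp_pos: [0.4018, 0.2149, 0.0095]
ft_force: [-0.9, -0.3, 1.0]
tcp_pos: [0.4018, 0.2149, 0.0075]
ft_force: [0.1, -0.9, -0.3]
```

```bash
for i in 1 2 3; do python3 -m crank '[[0,0,0.001,0,0,0,-1],[0,0,0.0015,0,0,0,-1],[0,0,0.0015,0,0,0,-1]]'|grep -E "tcp|ft"; done;  python3 - <<'E'
from h import *
im=camera("side");import cv2
b=cv2.cvtColor(cv2.imread("pics/side0.png"),cv2.COLOR_BGR2RGB)
m=(np.abs(im.astype(int)-b).sum(2)>60)
for v in range(299,316): 
    w=np.where(m[v,370:430])[0]; print(v,(w.min()+370,w.max()+370,len(w)) if len(w) else None)
im=camera("top");b=cv2.cvtColor(cv2.imread("pics/top0.png"),cv2.COLOR_BGR2RGB)
m=(np.abs(im.astype(int)-b).sum(2)>60)
for v in range(236,290,3): print(v,"".join("#" if k else "." for k in m[v,170:290]))
print(proj("top",get_obs()["tcp_pos"]))
E
```

```text
tcp_pos: [0.402, 0.215, 0.0066]
ft_force: [-0.8, -0.7, 5.1]
tcp_pos: [0.402, 0.215, 0.0064]
ft_force: [-5.3, -2.6, 24.3]
tcp_pos: [0.402, 0.215, 0.0064]
ft_force: [-10.2, -4.1, 42.5]
299 (np.int64(384), np.int64(400), 17)
300 (np.int64(384), np.int64(399), 16)
301 (np.int64(384), np.int64(399), 16)
302 (np.int64(384), np.int64(398), 15)
303 (np.int64(384), np.int64(398), 15)
304 (np.int64(384), np.int64(398), 15)
305 (np.int64(385), np.int64(398), 14)
306 (np.int64(386), np.int64(397), 12)
307 (np.int64(393), np.int64(395), 3)
308 None
309 None
310 None
311 None
312 None
313 None
314 None
315 None
236 ......#...##..................................####.###.####.#.#....####................##...............................
239 .#........##..........######..................###.#.###.##..############...............#.............#..................
242 ...........#..............###..................############.###...######...............##.#......#.#...#................
245 .#..#......##..........######..................##.##......######..#######...............#...........................
[... 1084 characters left out ...]
..##.............................#....#......
275 ################.........................###...########...##.##########.....#....#......................................
278 #################...........#############################.....#########.#......#.......................................#
281 ##########################################################....#########.................................................
284 ###########################################################....#########.....#...............................#..#.......
287 #########################################################....##########.....................................#...........
[[232.93124534 265.74504581]]
```

The plate was felt at TCP z = 6.6 mm, so the shut tips are about 1.4 mm behind the reported TCP. I'll use measured heights from here. I'll raise the tip 3 mm off the plate and push +x.

```bash
python3 -m crank '[[0,0,-0.003,0,0,0,-1],[0,0,-0.006,0,0,0,-1],[0,0,-0.006,0,0,0,-1]]'; python3 -m crank '[[-0.005,0,0,0,0,0,-1],[-0.01,0,0,0,0,0,-1],[-0.015,0,0,0,0,0,-1],[-0.02,0,0,0,0,0,-1],[-0.025,0,0,0,0,0,-1]]'|grep -E "tcp|ft";python3 -m crank '[[-0.004,0,0,0,0,0,-1],[-0.008,0,0,0,0,0,-1],[-0.011,0,0,0,0,0,-1],[-0.014,0,0,0,0,0,-1],[-0.016,0,0,0,0,0,-1]]'|grep -E "tcp|ft"; python3 g.py plate -46 -24 10
```

```text
t: 8.07
tcp_pos: [0.4023, 0.2151, 0.0097]
eef_rot: [-0.238, 3.131, 0.001]
ft_force: [0.7, 0.4, -0.5]
width: 0.001
gripper_force: 0.0
tcp_pos: [0.427, 0.2187, 0.0088]
ft_force: [-0.9, 0.7, 1.2]
tcp_pos: [0.4428, 0.2212, 0.0092]
ft_force: [-0.1, -0.4, -0.9]
t 8.9 w 0.002 F [-0.1 -0.4 -0.9] TCP in plate [-48.8 -24.    9.2]
shift mm [-2.8 -0.  -0.8] turn [ 0.01  0.01 -0.22]
shift mm [-2.8 -0.  -0.8] turn [ 1.0000e-02 -1.0000e-02  1.7978e+02]
```

```bash
python3 -m crank '[[-0.001,0,0,0,0,0,-1],[-0.002,0,0,0,0,0,-1],[-0.0025,0,0,0,0,0,-1],[-0.0025,0,0,0,0,0,-1]]'|grep -E "tcp|ft";for i in 1 2; do python3 -m crank '[[-0.0005,0,0,0,0,0,-1],[-0.001,0,0,0,0,0,-1],[-0.001,0,0,0,0,0,-1]]'|grep -E "tcp|ft"; done
python3 - <<'E'
from h import *
import cv2
im=camera("side").astype(int)
P=np.load("poses.npz");r,t=T(P["plate"],0)
g=((im[...,1]>im[...,0]+15)&(im[...,1]>im[...,2]+10)).astype(np.uint8)
g[:262]=0;g[:,:280]=0;g[:,400:]=0
v,u=np.nonzero(g);print("green",u.min(),u.max(),v.min(),v.max(),u.mean(),v.mean())
b=cv2.cvtColor(cv2.imread("pics/side0.png"),cv2.COLOR_BGR2RGB).astype(int)
g=((b[...,1]>b[...,0]+15)&(b[...,1]>b[...,2]+10));g[:262]=0;g[:,:280]=0;g[:,400:]=0
v,u=np.nonzero(g);print("before",u.min(),u.max(),v.min(),v.max(),u.mean(),v.mean())
E
```

```text
tcp_pos: [0.445, 0.2215, 0.0092]
ft_force: [0.2, 0.8, -0.0]
tcp_pos: [0.4454, 0.2216, 0.0092]
ft_force: [-3.0, -0.2, 1.4]
tcp_pos: [0.4455, 0.2216, 0.0091]
ft_force: [-5.7, 0.0, 3.9]
green 280 356 280 312 319.5409836065574 296.38916607270136
before 296 371 281 313 334.2249637155297 297.46952104499275
```

```bash
python3 -m crank '[[0.006,0,0,0,0,0,-1],[0.006,0,-0.03,0,0,0,-1],[0.006,0,-0.05,0,0,0,-1],[-0.03,-0.02,-0.05,0,0,0,-1],[-0.06,-0.045,-0.05,0,0,0,-1]]'|grep -E "tcp|ft"; python3 -m crank '[[-0.01,-0.005,0,0,0,0,-1],[-0.014,-0.01,0,0,0,0,-1],[-0.014,-0.01,0,0,0,0,-1]]'|grep -E "tcp|ft"; python3 g.py plate 27 -78 10
```

```text
tcp_pos: [0.5149, 0.1877, 0.0613]
ft_force: [0.8, 1.2, 0.5]
tcp_pos: [0.5291, 0.1778, 0.059]
ft_force: [0.1, -0.7, -1.0]
t 10.45 w 0.007 F [ 0.1 -0.7 -1. ] TCP in plate [ 29.8 -80.2  59. ]
shift mm [ 2.8  2.2 49. ] turn [-0.    0.05 -0.3 ]
shift mm [ 2.8  2.2 49. ] turn [7.000e-02 0.000e+00 1.797e+02]
```

```bash
python3 -m crank '[[0.002,0.001,0.02,0,0,-0.2,-1],[0.003,0.002,0.037,0,0,-0.2,-1],[0.003,0.002,0.045,0,0,-0.2,-1],[0.003,0.002,0.049,0,0,-0.2,-1],[0.003,0.002,0.049,0,0,-0.2,-1]]'|grep -E "tcp|ft"; python3 g.py plate 27 -28 9.5
```

```text
tcp_pos: [0.524, 0.1805, 0.0096]
ft_force: [-0.2, -0.8, -0.1]
t 10.87 w -0.002 F [-0.2 -0.8 -0.1] TCP in plate [ 25.2 -76.7   9.6]
shift mm [-1.8 48.7  0.1] turn [ 0.   -0.1   0.03]
shift mm [-1.8 48.7  0.1] turn [ 1.6000e-01  0.0000e+00 -1.7997e+02]
```

```bash
python3 -m crank '[[0,0.005,0,0,0,0,-1],[0,0.01,0,0,0,0,-1],[0,0.015,0,0,0,0,-1],[0,0.02,0,0,0,0,-1],[0,0.025,0,0,0,0,-1]]'|grep -E "tcp|ft"; python3 -m crank '[[0,0.005,0,0,0,0,-1],[0,0.01,0,0,0,0,-1],[0,0.015,0,0,0,0,-1],[0,0.02,0,0,0,0,-1],[0,0.022,0,0,0,0,-1]]'|grep -E "tcp|ft"; python3 -m crank '[[0,0.001,0,0,0,0,-1],[0,0.002,0,0,0,0,-1],[0,0.003,0,0,0,0,-1],[0,0.003,0,0,0,0,-1]]'|grep -E "tcp|ft";python3 g.py plate 27 -22 9.5
```

```text
tcp_pos: [0.5215, 0.2054, 0.0108]
ft_force: [0.9, -1.5, 1.1]
tcp_pos: [0.5176, 0.2273, 0.0102]
ft_force: [0.5, -1.7, 1.4]
tcp_pos: [0.5173, 0.2296, 0.0101]
ft_force: [-0.4, -1.0, -0.3]
t 12.03 w 0.003 F [-0.4 -1.  -0.3] TCP in plate [ 26.2 -27.2  10.1]
shift mm [-0.8  5.2  0.6] turn [ 0.01 -0.01 -0.03]
shift mm [-0.8  5.2  0.6] turn [-1.0000e-02 -2.0000e-02  1.7997e+02]
```

```bash
for i in 1 2; do python3 -m crank '[[0,0.001,0.0005,0,0,0,-1],[0,0.002,0.0005,0,0,0,-1],[0,0.002,0.0005,0,0,0,-1]]'|grep -E "tcp|ft"; done;  for i in 1 2; do python3 -m crank '[[0,0.0005,0,0,0,0,-1],[0,0.001,0,0,0,0,-1],[0,0.001,0,0,0,0,-1]]'|grep -E "tcp|ft"; done; python3 g.py plate 27 -22 9.5
```

```text
tcp_pos: [0.517, 0.2316, 0.0096]
ft_force: [-0.7, -0.7, -0.3]
tcp_pos: [0.5167, 0.2337, 0.0091]
ft_force: [-0.5, -0.4, -1.0]
tcp_pos: [0.5165, 0.2346, 0.0091]
ft_force: [0.7, 0.3, -1.0]
tcp_pos: [0.5164, 0.2356, 0.0092]
ft_force: [0.2, -0.5, 0.5]
t 13.03 w 0.004 F [ 0.2 -0.5  0.5] TCP in plate [ 26.2 -21.1   9.2]
shift mm [-0.8 -0.9 -0.3] turn [ 0.01 -0.   -0.02]
shift mm [-0.8 -0.9 -0.3] turn [-0.0000e+00 -1.0000e-02  1.7998e+02]
```

```bash
for i in 1 2 3; do python3 -m crank '[[0,0.0005,0,0,0,0,-1],[0,0.001,0,0,0,0,-1],[0,0.001,0,0,0,0,-1]]'|grep -E "tcp|ft"; done
python3 - <<'E'
from h import *
im=camera("side").astype(int)
g=((im[...,1]>im[...,0]+15)&(im[...,1]>im[...,2]+10));g[:262]=0;g[:,:270]=0;g[:,400:]=0
v,u=np.nonzero(g);print("green",u.min(),u.max(),v.min(),v.max(),u.mean(),v.mean())
P=np.load("poses.npz");r,t=T(P["plate"],0)
for y in (20,-24): print(proj("side",r.apply(np.array([(25+a,y+b,16) for a in(60,-60) for b in(30,-30)])/1e3)+t).round(1).tolist())
E
```

```text
tcp_pos: [0.5163, 0.2366, 0.0092]
ft_force: [0.4, -0.0, -0.1]
tcp_pos: [0.5161, 0.2375, 0.0092]
ft_force: [0.5, -0.7, -0.5]
tcp_pos: [0.516, 0.2385, 0.0092]
ft_force: [0.2, -0.1, 0.0]
green 276 357 301 337 317.8324291742013 319.0277275467149
[[274.5, 332.6], [281.1, 299.8], [356.9, 337.8], [356.5, 304.1]]
[[279.5, 308.0], [285.3, 279.1], [356.6, 312.5], [356.3, 282.8]]
```

```bash
for i in 1 2 3; do python3 -m crank '[[0,0.0005,0,0,0,0,-1],[0,0.001,0,0,0,0,-1],[0,0.001,0,0,0,0,-1]]'|grep -E "tcp|ft"; done; python3 g.py plate 27 -22 9.5
```

```text
tcp_pos: [0.5157, 0.2392, 0.0092]
ft_force: [-0.6, -2.0, 1.1]
tcp_pos: [0.5156, 0.2393, 0.0092]
ft_force: [0.1, -6.8, 1.3]
tcp_pos: [0.5157, 0.2395, 0.0092]
ft_force: [0.7, -10.6, 1.4]
t 14.58 w 0.001 F [  0.7 -10.6   1.4] TCP in plate [ 26.1 -17.2   9.2]
shift mm [-0.9 -4.8 -0.3] turn [-0.15 -0.05  0.  ]
shift mm [-0.9 -4.8 -0.3] turn [ 7.0e-02 -2.4e-01 -1.8e+02]
```

```bash
python3 -m crank '[[0,-0.008,0,0,0,0,-1],[0,-0.008,-0.03,0,0,0,-1],[0.01,-0.0,-0.05,0,0,0,-1],[0.045,0.02,-0.05,0,0,0,-1],[0.085,0.035,-0.05,0,0,0,-1]]'|grep -E "tcp|ft"; python3 -m crank '[[0,0,0,0,0,0,-1],[0,0,0.03,0,0,0,-1],[0,0,0.043,0,0,0,-1],[0,0,0.049,0,0,0,-1],[0,0,0.049,0,0,0,-1]]'|grep -E "tcp|ft"; python3 g.py plate -50 20 9.3
```

```text
tcp_pos: [0.4288, 0.2637, 0.0606]
ft_force: [-0.4, 0.5, -0.1]
tcp_pos: [0.4266, 0.2624, 0.0091]
ft_force: [-1.2, -0.3, 0.2]
t 15.42 w -0.0 F [-1.2 -0.3  0.2] TCP in plate [-58.4  19.2   9.1]
shift mm [-8.4  0.8 -0.2] turn [-0.01 -0.13 -0.02]
shift mm [-8.4  0.8 -0.2] turn [-2.0000e-01  2.0000e-02  1.7998e+02]
```

```bash
python3 -m crank '[[-0.004,0.001,0,0,0,0,-1],[-0.008,0.001,0,0,0,0,-1],[-0.01,0.001,0,0,0,0,-1],[-0.011,0.001,0,0,0,0,-1],[-0.0115,0.001,0,0,0,0,-1]]'|grep -E "tcp|ft"; for i in 1 2 3; do python3 -m crank '[[-0.0005,0,0,0,0,0,-1],[-0.001,0,0,0,0,0,-1],[-0.001,0,0,0,0,0,-1]]'|grep -E "tcp|ft"; done; python3 g.py plate -50 20 9.3
```

```text
tcp_pos: [0.4387, 0.2654, 0.0106]
ft_force: [-1.4, 0.0, 1.4]
tcp_pos: [0.4388, 0.2654, 0.0102]
ft_force: [-2.5, 0.3, 2.8]
tcp_pos: [0.4389, 0.2654, 0.01]
ft_force: [-7.7, -0.2, 4.4]
tcp_pos: [0.439, 0.2654, 0.01]
ft_force: [-8.3, -0.7, 6.5]
t 16.58 w -0.001 F [-8.3 -0.7  6.5] TCP in plate [-45.7  20.3  10. ]
shift mm [ 4.3 -0.3  0.7] turn [-0.04 -0.29 -0.01]
shift mm [ 4.3 -0.3  0.7] turn [-4.5000e-01  6.0000e-02  1.7999e+02]
```

```bash
python3 -m crank '[[0.006,0,0,0,0,0,-1],[0.006,0,-0.03,0,0,0,-1],[0.004,0,-0.06,0,0,0,0.7],[-0.035,0,-0.06,0,0,0,0.7],[-0.071,0,-0.06,0,0,0,0.7]]'|grep -E "tcp|ft|wid"; python3 -m crank '[[0,0,0,0,0,0,0.7],[0,0,0,0,0,0,0.7],[0,0,0,0,0,0,0.7]]'|grep -E "tcp|ft|wid"; python3 g.py plate 25 20 25
```

```text
tcp_pos: [0.5136, 0.2777, 0.0732]
ft_force: [0.8, 0.4, 0.1]
width: 0.419
tcp_pos: [0.5111, 0.2766, 0.0696]
ft_force: [-0.0, -0.7, 0.4]
width: 0.839
t 17.25 w 0.839 F [-0.  -0.7  0.4] TCP in plate [27.2 20.2 69.6]
shift mm [ 2.2 -0.2 44.6] turn [-0.01 -0.04 -0.03]
shift mm [ 2.2 -0.2 44.6] turn [-7.0000e-02  1.0000e-02  1.7997e+02]
```

```bash
python3 -m crank '[[0.001,0,0.02,0,0,0,0.7],[0.002,0,0.038,0,0,0,0.7],[0.002,0,0.045,0,0,0,0.7],[0.002,0,0.05,0,0,0,0.7],[0.002,0,0.05,0,0,0,0.7]]'|grep -E "tcp|ft|wid"; python3 -m crank '[[0,0,0.002,0,0,0,0.7],[0,0,0.004,0,0,0,0.7],[0,0,0.006,0,0,0,0.7],[0,0,0.006,0,0,0,0.7]]'|grep -E "tcp|ft"; for i in 1 2 3; do python3 -m crank '[[0,0,0.001,0,0,0,0.7],[0,0,0.002,0,0,0,0.7],[0,0,0.002,0,0,0,0.7]]'|grep -E "tcp|ft"; done; python3 g.py plate 25 20 10
```

```text
tcp_pos: [0.5086, 0.2764, 0.0195]
ft_force: [-0.7, 0.7, -0.1]
width: 0.852
tcp_pos: [0.5096, 0.2765, 0.0143]
ft_force: [0.5, 0.9, 0.2]
tcp_pos: [0.5095, 0.2765, 0.0121]
ft_force: [-0.6, -0.2, -0.7]
tcp_pos: [0.5094, 0.2764, 0.01]
ft_force: [-0.3, -0.5, 0.5]
tcp_pos: [0.5094, 0.2765, 0.008]
ft_force: [0.2, -0.5, 0.1]
t 18.75 w 0.846 F [ 0.2 -0.5  0.1] TCP in plate [25.6 20.4  8. ]
shift mm [ 0.6 -0.4 -2. ] turn [ 0.   -0.02 -0.02]
shift mm [ 0.6 -0.4 -2. ] turn [-3.0000e-02 -0.0000e+00  1.7998e+02]
```

```bash
for i in 1 2 3 4; do python3 -m crank '[[0,0,0.001,0,0,0,0.7],[0,0,0.0015,0,0,0,0.7],[0,0,0.0015,0,0,0,0.7]]'|grep -E "tcp|ft"; done
```

```text
tcp_pos: [0.5095, 0.2765, 0.0066]
ft_force: [0.9, -1.3, -0.1]
tcp_pos: [0.5094, 0.2765, 0.0051]
ft_force: [-0.2, 0.3, 0.0]
tcp_pos: [0.5094, 0.2765, 0.0036]
ft_force: [0.5, -1.1, -0.2]
tcp_pos: [0.5094, 0.2765, 0.0021]
ft_force: [0.3, -0.1, -0.1]
```

```bash
for i in 1 2 3 4; do python3 -m crank '[[0,0,0.001,0,0,0,0.7],[0,0,0.0015,0,0,0,0.7],[0,0,0.0015,0,0,0,0.7]]'|grep -E "tcp|ft"; done
```

```text
tcp_pos: [0.5094, 0.2765, 0.0006]
ft_force: [-1.1, 0.3, -0.3]
tcp_pos: [0.5094, 0.2765, -0.0009]
ft_force: [0.0, -0.9, -0.4]
tcp_pos: [0.5096, 0.2765, -0.0019]
ft_force: [-1.0, -1.0, 3.6]
tcp_pos: [0.5097, 0.2765, -0.002]
ft_force: [-5.2, -2.3, 16.8]
```

```bash
python3 -m crank '[[0,0,-0.003,0,0,0,0.7],[0,0,-0.0065,0,0,0,0.7],[0,0,-0.0065,0,0,0,0.7]]'|grep -E "tcp|ft|wid"; python3 -m crank '[[0,0,0,0,0,0,0.5],[0,0,0,0,0,0,0.4],[0,0,0,0,0,0,0.3],[0,0,0,0,0,0,-0.2],[0,0,0,0,0,0,-1]]'|grep -E "tcp|ft|wid|grip";python3 -m crank '[[0,0,0,0,0,0,-1],[0,0,0,0,0,0,-1],[0,0,0,0,0,0,-1],[0,0,0,0,0,0,-1]]'|grep -E "tcp|ft|wid|grip"
```

```text
tcp_pos: [0.5099, 0.2767, 0.0032]
ft_force: [0.1, -0.3, -0.0]
width: 0.849
tcp_pos: [0.5097, 0.2754, 0.0033]
ft_force: [-1.2, -6.1, 9.8]
width: 0.68
gripper_force: 63.5
tcp_pos: [0.5097, 0.2753, 0.0033]
ft_force: [-1.5, -5.2, 9.7]
width: 0.682
gripper_force: 63.5
```

```bash
python3 -m crank '[[0,0,-0.002,0,0,0,-1],[0,0,-0.005,0,0,0,-1],[0,0,-0.01,0,0,0,-1],[0,0,-0.02,0,0,0,-1],[0,0,-0.035,0,0,0,-1]]'|grep -E "tcp|ft|wid|grip";python3 -m crank '[[0,0,-0.03,0,0,0,-1],[0,0,-0.06,0,0,0,-1],[0,0,-0.09,0,0,0,-1],[0,0,-0.12,0,0,0,-1],[0,0,-0.14,0,0,0,-1]]'|grep -E "tcp|ft|wid|grip"
python3 - <<'E'
from h import *
import cv2
cv2.imwrite("pics/s3.png",cv2.cvtColor(camera("side"),cv2.COLOR_RGB2BGR))
im=camera("side").astype(int)
g=((im[...,1]>im[...,0]+15)&(im[...,1]>im[...,2]+10));g[:,370:]=0
v,u=np.nonzero(g);print("green",g.sum(),u.min(),u.max(),v.min(),v.max(),u.mean(),v.mean())
o=get_obs();r0=R.from_rotvec(o["eef_rot"]);print(o["tcp_pos"],o["eef_rot"])
pts=[(a,b,-2) for a in(60,-60) for b in(30,-30)]
print(proj("side",o["tcp_pos"]+r0.apply(np.array(pts)/1e3-[0,0,0.009])).round(1).tolist())
E
python3 g.py tray -9 -35 100
```

```text
tcp_pos: [0.5084, 0.2762, 0.0367]
ft_force: [-0.3, 0.6, -0.8]
width: 0.678
gripper_force: 65.2
tcp_pos: [0.5101, 0.2773, 0.1812]
ft_force: [0.6, 0.8, -1.7]
width: 0.678
gripper_force: 65.3
green 1453 261 362 210 245 316.9015829318651 229.63592567102546
[0.51127582 0.27774882 0.18207739] [-0.24292583  3.12428111  0.00491089]
[[362.3, 246.7], [361.3, 215.4], [260.3, 241.5], [269.9, 211.3]]
t 22.68 w 0.677 F [ 0.1  1.  -1.8] TCP in tray [  1.6 499.5 140.6]
shift mm [ 151.6 -512.8   38.5] turn [  4.3  -26.28  17.02]
shift mm [ 151.6 -512.8   38.5] turn [  37.35    6.1  -158.69]
```

```bash
python3 -m crank '[[0.011,-0.038,0.002,0,0,0,-1],[0.022,-0.076,0.004,0,0,0,-1],[0.034,-0.114,0.006,0,0,0,-1],[0.045,-0.152,0.008,0.5,-3,2,-1],[0.056,-0.19,0.01,1.2,-7,4.5,-1]]'|grep -E "tcp|ft|wid|grip"; python3 g.py tray -3 -36 80
```

```text
tcp_pos: [0.4831, 0.0786, 0.1662]
ft_force: [1.2, -1.1, -1.7]
width: 0.679
gripper_force: 65.3
t 23.1 w 0.679 F [ 1.2 -1.1 -1.7] TCP in tray [ -4.1 298.3 125.7]
shift mm [  57.7 -330.2   38.8] turn [  2.85 -19.67  12.51]
shift mm [  57.7 -330.2   38.8] turn [  28.72    4.17 -165.02]
```

```bash
python3 -c "
from rig import *;print(get_obs()['qpos'].round(2),get_obs()['torque'].round(2))"
```

```text
[ 0.01  0.28  1.82 -0.01  0.92 -1.63] [-0.02  0.1  -0.01]
```

```bash
python3 -m crank '[[0.007,-0.039,0.002,0.5,-4,2.5,-1],[0.014,-0.078,0.004,1,-8,5,-1],[0.02,-0.117,0.006,1.6,-12,7.5,-1],[0.027,-0.156,0.01,2.2,-16,10,-1],[0.034,-0.195,0.014,2.8,-19.6,12.5,-1]]'|grep -E "tcp|ft|wid|grip"; python3 g.py tray -3 -36 70
```

```text
tcp_pos: [0.4655, -0.1101, 0.1524]
ft_force: [0.5, 2.0, -2.4]
width: 0.68
gripper_force: 65.3
t 23.52 w 0.68 F [ 0.5  2.  -2.4] TCP in tray [ -1.1 109.1 108.7]
shift mm [   2.4 -145.3   38.1] turn [ 0.24 -0.77  0.42]
shift mm [   2.4 -145.3   38.1] turn [   1.21    0.38 -179.57]
```

```bash
python3 -m crank '[[0,-0.036,0.009,0.2,-0.7,0.4,-1],[0.001,-0.073,0.018,0.2,-0.8,0.4,-1],[0.002,-0.109,0.027,0.2,-0.8,0.4,-1],[0.002,-0.145,0.036,0.2,-0.8,0.4,-1],[0.002,-0.145,0.038,0.2,-0.8,0.4,-1]]'|grep -E "tcp|ft|wid|grip"; python3 -m crank '[[0,0,0,0,0,0,-1],[0,0,0,0,0,0,-1]]'>/dev/null; python3 g.py tray -3 -36 70
cat > bd.py <<'E'
# compare observed green blob with the predicted gripped board (underside at tool z +dz mm), both views
from h import *
import cv2,sys
o=get_obs();r0=R.from_rotvec(o["eef_rot"])
for n in("side","top"):
    im=camera(n).astype(int)
    g=((im[...,1]>im[...,0]+15)&(im[...,1]>im[...,2]+10)).astype(np.uint8)
    k,l,s,c=cv2.connectedComponentsWithStats(g)
    print(n,[(x.tolist(),cc.round(1).tolist()) for x,cc in zip(s[1:],c[1:]) if x[4]>60])
    for dz in(-4.7,-16.5):
        q=proj(n,o["tcp_pos"]+r0.apply(np.array([(.7+a,.8+b,dz-8) for a in(60,-60) for b in(30,-30)])/1e3))
        print("  pred",dz,q.round(1).tolist())
    q=proj(n,o["tcp_pos"]+r0.apply(np.array([(.7+a,.8+b,21.3-8) for a in(60,-60) for b in(30,-30)])/1e3)+[0,0,.026])
    print("  pred worldz",q.round(1).tolist())
E
python3 bd.py
```

```text
tcp_pos: [0.462, -0.2601, 0.1167]
ft_force: [0.0, -0.8, -1.2]
width: 0.677
gripper_force: 65.4
t 24.1 w 0.681 F [ 0.3  0.9 -1.8] TCP in tray [ -1.7 -32.5  69.2]
shift mm [ 1.3 -3.5 -0.8] turn [ 0.3  -0.2   0.11]
shift mm [ 1.3 -3.5 -0.8] turn [   0.31    0.48 -179.89]
side [([367, 109, 18, 12, 99], [377.0, 114.2]), ([389, 119, 14, 17, 95], [394.8, 126.7]), ([388, 180, 37, 50, 1518], [405.0, 203.7])]
  pred -4.7 [[405.1, 137.0], [409.4, 127.6], [363.5, 109.9], [369.9, 101.8]]
  pred -16.5 [[407.9, 133.3], [412.1, 124.0], [365.9, 105.9], [372.2, 98.0]]
  pred worldz [[400.4, 135.2], [404.9, 125.9], [358.9, 108.2], [365.5, 100.2]]
top [([425, 219, 31, 37, 613], [440.9, 235.9]), ([314, 257, 24, 32, 548], [325.6, 272.2])]
  pred -4.7 [[417.0, 266.6], [443.2, 270.3], [430.5, 218.6], [458.0, 222.6]]
  pred -16.5 [[418.1, 269.4], [444.6, 273.2], [431.8, 220.9], [459.7, 225.0]]
  pred worldz [[418.0, 261.5], [444.2, 265.2], [431.5, 213.1], [459.1, 217.2]]
```

```bash
python3 -m crank '[[0.001,-0.0035,0.015,0.3,-0.2,0.1,-1],[0.001,-0.0035,0.03,0.3,-0.2,0.1,-1],[0.001,-0.0035,0.045,0.3,-0.2,0.1,-1],[0.001,-0.0035,0.055,0.3,-0.2,0.1,-1],[0.001,-0.0035,0.058,0.3,-0.2,0.1,-1]]'|grep -E "ft|wid|grip"; python3 -m crank '[[0,0,0,0,0,0,-1],[0,0,0,0,0,0,-1]]'>/dev/null; python3 g.py tray -3 -36 -2; python3 bd.py
```

```text
ft_force: [-0.5, 0.2, -1.6]
width: 0.676
gripper_force: 65.4
t 24.78 w 0.679 F [-0.1 -0.3 -1.1] TCP in tray [ -0.9 -35.9  12.2]
shift mm [ 2.1 -0.1 14.2] turn [-0.07  0.17  0.17]
shift mm [ 2.1 -0.1 14.2] turn [-2.7000e-01 -1.1000e-01 -1.7983e+02]
side [([356, 126, 18, 12, 103], [365.8, 131.0]), ([377, 135, 13, 17, 94], [382.6, 143.1]), ([388, 180, 37, 49, 1505], [405.1, 203.6])]
  pred -4.7 [[392.2, 153.4], [397.1, 143.5], [352.6, 127.2], [359.3, 118.5]]
  pred -16.5 [[394.8, 150.0], [399.5, 140.2], [354.8, 123.6], [361.5, 115.0]]
  pred worldz [[387.7, 151.6], [392.7, 141.8], [348.1, 125.5], [355.1, 116.9]]
top [([422, 209, 29, 34, 549], [436.4, 224.6]), ([314, 257, 24, 32, 536], [325.6, 272.3])]
  pred -4.7 [[413.8, 253.7], [438.4, 257.3], [426.2, 208.0], [452.2, 211.9]]
  pred -16.5 [[414.7, 256.2], [439.7, 259.9], [427.4, 210.1], [453.6, 214.1]]
  pred worldz [[414.7, 248.8], [439.5, 252.4], [427.3, 202.8], [453.3, 206.7]]
```

```bash
python3 -m crank '[[0.001,0,0.004,0,0,0,-1],[0.002,0,0.008,0,0,0,-1],[0.002,0,0.012,0,0,0,-1],[0.002,0,0.014,0,0,0,-1],[0.002,0,0.014,0,0,0,-1]]'|grep -E "tcp|ft"; for i in 1 2; do python3 -m crank '[[0,0,0.0005,0,0,0,-1],[0,0,0.001,0,0,0,-1],[0,0,0.001,0,0,0,-1]]'|grep -E "ft"; done; python3 g.py tray -3 -36 -4.7
```

```text
tcp_pos: [0.4917, -0.2614, 0.052]
ft_force: [0.7, -0.6, -1.9]
ft_force: [0.8, -0.3, -1.9]
ft_force: [-0.5, 0.6, -2.0]
t 25.8 w 0.679 F [-0.5  0.6 -2. ] TCP in tray [ -3.1 -36.8  -4.1]
shift mm [-0.1  0.8  0.6] turn [-0.1   0.16  0.1 ]
shift mm [-0.1  0.8  0.6] turn [-2.500e-01 -1.600e-01 -1.799e+02]
```

```bash
for i in 1 2 3; do python3 -m crank '[[0,0,0.0005,0,0,0,-1],[0,0,0.001,0,0,0,-1],[0,0,0.001,0,0,0,-1]]'|grep -E "ft"; done; python3 g.py tray -3 -36 -4.7
```

```text
ft_force: [-4.5, 1.8, 4.0]
ft_force: [-13.2, 2.9, 17.3]
ft_force: [-22.5, 6.2, 28.7]
t 26.55 w 0.68 F [-22.5   6.2  28.7] TCP in tray [ -3.  -36.8  -4.9]
shift mm [-0.   0.8 -0.2] turn [-0.17  0.26  0.13]
shift mm [-0.   0.8 -0.2] turn [  -0.41   -0.26 -179.87]
```

```bash
python3 -m crank '[[0,0,-0.001,0,0,0,-1],[0,0,-0.002,0,0,0,-1],[0,0,-0.002,0,0,0,-1]]'|grep -E "ft"; python3 -m crank '[[0,0,0,0,0,0,0.5],[0,0,0,0,0,0,0.6],[0,0,0,0,0,0,0.65],[0,0,0,0,0,0,0.65],[0,0,0,0,0,0,0.65]]'|grep -E "ft|wid|tcp"; python3 -m crank '[[0,0,-0.006,0,0,0,0.65],[0,0,-0.015,0,0,0,0.65],[0,0,-0.03,0,0,0,0.65],[0,0,-0.06,0,0,0,0.65],[0,0,-0.1,0,0,0,0.65]]'|grep -E "ft|wid|tcp"; python3 bd.py | grep -v pred
python3 - <<'E'
from h import *
P=np.load("poses.npz");r,t=T(P["tray"],.056,.47)
for x in(-10,-3):
  for n in("side","top"):print(x,n,proj(n,r.apply(np.array([(x+a,-35+b,8) for a in(60,-60) for b in(30,-30)])/1e3)+t).round(1).tolist())
E
```

```text
ft_force: [-7.3, 2.3, 8.9]
tcp_pos: [0.4932, -0.2617, 0.0499]
ft_force: [-0.2, -0.4, 0.0]
width: 0.823
tcp_pos: [0.4467, -0.254, 0.1381]
ft_force: [0.0, -0.2, 1.2]
width: 0.818
side [([354, 132, 40, 25, 268], [372.8, 142.6]), ([388, 180, 37, 49, 1514], [405.0, 203.6])]
top [([414, 207, 35, 48, 839], [431.3, 229.3]), ([314, 257, 24, 32, 543], [325.7, 272.3])]
-10 side [[352.1, 134.1], [358.8, 125.3], [391.3, 160.0], [396.2, 149.9]]
-10 top [[423.8, 208.4], [449.1, 212.3], [411.6, 253.1], [435.7, 256.7]]
-3 side [[349.8, 132.6], [356.7, 123.8], [389.0, 158.5], [394.0, 148.4]]
-3 top [[424.5, 205.7], [450.0, 209.5], [412.2, 250.6], [436.5, 254.2]]
```

```bash
python3 -m crank '[[0.015,0,-0.03,0,0,0,1],[0.03,0,-0.06,0,0,0,1]]'|grep -E "ft|wid|tcp"; python3 g.py hs 0 0 170; python3 -c "
from rig import *;print(get_obs()['qpos'].round(2))"
```

```text
tcp_pos: [0.3938, -0.2461, 0.1784]
ft_force: [-1.0, -0.7, 0.8]
width: 0.998
t 27.9 w 0.998 F [-1.  -0.7  0.8] TCP in hs [ -92.7 -269.3  178.4]
shift mm [-60.4 275.6  39.9] turn [-1.08 26.96 -4.28]
shift mm [-60.4 275.6  39.9] turn [ 40.99   1.65 170.91]
[-0.96  0.11  2.11  0.56  0.66 -2.78]
```

```bash
python3 -m crank '[[-0.008,0.037,0.005,0,4.5,-0.7,1],[-0.016,0.074,0.01,-0.3,9,-1.4,1],[-0.024,0.112,0.016,-0.5,14,-2.2,1],[-0.032,0.15,0.021,-0.7,18,-2.9,1],[-0.04,0.187,0.027,-0.8,23,-3.6,1]]'|grep -E "ft|tcp"; python3 g.py hs 0 0 170
```

```text
tcp_pos: [0.4559, -0.1014, 0.1744]
ft_force: [1.4, -1.4, -0.2]
t 28.32 w 0.998 F [ 1.4 -1.4 -0.2] TCP in hs [ -41.  -120.7  174.4]
shift mm [-38.6 121.4   5.8] turn [-0.61  3.91 -0.98]
shift mm [-38.6 121.4   5.8] turn [  6.1    0.95 178.92]
```

```bash
python3 -m crank '[[-0.012,0.037,0.001,-0.6,3.9,-1,1],[-0.024,0.075,0.002,-0.6,3.9,-1,1],[-0.036,0.112,0.004,-0.6,3.9,-1,1],[-0.038,0.121,0.006,-0.6,3.9,-1,1],[-0.038,0.121,0.006,-0.6,3.9,-1,1]]'|grep -E "ft|tcp";python3 -m crank '[[0,0,0,0,0,0,1],[0,0,0,0,0,0,1]]'>/dev/null; python3 g.py hs 0 0 52
```

```text
tcp_pos: [0.5045, 0.0188, 0.1687]
ft_force: [-0.8, -0.5, 0.2]
t 28.9 w 1.003 F [-0.8  0.5 -0.6] TCP in hs [ -1.3  -0.9 169.4]
shift mm [ -1.1   0.5 117.5] turn [0.21 0.12 0.19]
shift mm [ -1.1   0.5 117.5] turn [  -0.2     0.33 -179.81]
```

```bash
python3 -m crank '[[-0.001,0.0005,0.03,0.2,0.1,0.2,1],[-0.001,0.0005,0.06,0.2,0.1,0.2,1],[-0.001,0.0005,0.085,0.2,0.1,0.2,1],[-0.001,0.0005,0.105,0.2,0.1,0.2,1],[-0.001,0.0005,0.117,0.2,0.1,0.2,1]]'|grep -E "ft|tcp";python3 -m crank '[[0,0,0,0,0,0,1],[0,0,0,0,0,0,1]]' | grep ft; python3 g.py hs 0 0 52
```

```text
tcp_pos: [0.5042, 0.0155, 0.0507]
ft_force: [-0.3, 0.2, 0.8]
ft_force: [-0.4, 0.2, 0.0]
t 29.48 w 0.998 F [-0.4  0.2  0. ] TCP in hs [ 0.2 -0.2 52.6]
shift mm [0.2 0.2 0.6] turn [ 0.03  0.01 -0.09]
shift mm [0.2 0.2 0.6] turn [ 1.0000e-02 -4.0000e-02  1.7991e+02]
```

Now I'll close gradually, then grip.

```bash
python3 -m crank '[[0,0,0,0,0,0,0.5],[0,0,0,0,0,0,0.3],[0,0,0,0,0,0,0.1],[0,0,0,0,0,0,0],[0,0,0,0,0,0,-0.1]]'|grep -E "ft|tcp|wid|grip";python3 -m crank '[[0,0,0,0,0,0,-0.3],[0,0,0,0,0,0,-1],[0,0,0,0,0,0,-1],[0,0,0,0,0,0,-1]]' | grep -E "ft|tcp|wid|grip"; python3 g.py hs 0 0 52
```

```text
tcp_pos: [0.5063, 0.017, 0.0535]
ft_force: [-0.7, -2.1, 5.7]
width: 0.467
gripper_force: 53.1
tcp_pos: [0.5063, 0.017, 0.0535]
ft_force: [-1.7, -1.3, 6.5]
width: 0.461
gripper_force: 59.2
t 30.23 w 0.461 F [-1.7 -1.3  6.5] TCP in hs [ 1.1  1.  53.5]
shift mm [ 1.1 -1.   1.5] turn [0.   0.15 0.06]
shift mm [ 1.1 -1.   1.5] turn [-2.4000e-01  1.0000e-02 -1.7994e+02]
```

```bash
python3 -m crank '[[0,0,-0.005,0,0,0,-1],[0,0,-0.02,0,0,0,-1],[0,0,-0.05,0,0,0,-1],[0,0,-0.085,0,0,0,-1],[0,0,-0.12,0,0,0,-1]]'|grep -E "ft|tcp|wid|grip";python3 -m crank '[[0,0,-0.01,0,0,0,-1],[0,0,-0.01,0,0,0,-1],[0,0,-0.01,0,0,0,-1]]'|grep -E "ft|tcp|wid"; python3 g.py tray -2 59.6 125; python3 -c "
from rig import *;print(get_obs()['torque'].round(2))"
```

```text
tcp_pos: [0.5045, 0.0176, 0.1732]
ft_force: [1.0, 0.6, -3.6]
width: 0.461
gripper_force: 60.7
tcp_pos: [0.5052, 0.0174, 0.1823]
ft_force: [-0.2, 0.7, -4.6]
width: 0.466
t 30.9 w 0.466 F [-0.2  0.7 -4.6] TCP in tray [ 30.7 241.1 126.1]
shift mm [  42.9 -178.7   15.6] turn [  1.11 -26.87   4.44]
shift mm [  42.9 -178.7   15.6] turn [  40.82    1.69 -170.78]
[ 0.04  0.06 -0.  ]
```

```bash
python3 -m crank '[[0.009,-0.036,0.003,0.2,-5.4,0.9,-1],[0.017,-0.071,0.006,0.4,-10.8,1.8,-1],[0.026,-0.107,0.009,0.7,-16.1,2.7,-1],[0.034,-0.143,0.012,0.9,-21.5,3.6,-1],[0.043,-0.179,0.016,1.1,-26.9,4.4,-1]]'|grep -E "ft|tcp|wid|grip";python3 -m crank '[[0,0,0,0,0,0,-1],[0,0,0,0,0,0,-1],[0,0,0,0,0,0,-1]]'|grep -E "ft|wid"; python3 g.py tray -2 59.6 75
```

```text
tcp_pos: [0.4541, -0.1394, 0.1654]
ft_force: [1.2, 0.8, -3.7]
width: 0.462
gripper_force: 63.1
ft_force: [0.7, 0.4, -3.0]
width: 0.465
t 31.57 w 0.465 F [ 0.7  0.4 -3. ] TCP in tray [  1.3  80.2 123.4]
shift mm [  1.1 -21.2  48.2] turn [ 0.8  -2.86  0.45]
shift mm [  1.1 -21.2  48.2] turn [   4.48    1.25 -179.49]
```

```bash
python3 -m crank '[[0.001,-0.021,0.005,0.8,-2.8,0.4,-1],[0.001,-0.021,0.02,0.8,-2.8,0.4,-1],[0.001,-0.021,0.035,0.8,-2.8,0.4,-1],[0.001,-0.021,0.038,0.8,-2.8,0.4,-1],[0.001,-0.021,0.038,0.8,-2.8,0.4,-1]]'|grep -E "ft";python3 -m crank '[[0,0,0,0,0,0,-1],[0,0,0,0,0,0,-1],[0,0,0,0,0,0,-1]]'|grep -E "ft|wid"; python3 g.py tray -2 59.6 65
```

```text
ft_force: [0.6, -0.1, -2.8]
ft_force: [-0.0, 0.6, -4.5]
width: 0.462
t 32.23 w 0.462 F [-0.   0.6 -4.5] TCP in tray [ 0.5 59.6 86.5]
shift mm [ 2.6  0.  21.5] turn [-0.05  0.19  0.19]
shift mm [ 2.6  0.  21.5] turn [-3.0000e-01 -8.0000e-02 -1.7981e+02]
```

```bash
python3 -m crank '[[0.001,0,0.007,0,0.2,0.2,-1],[0.002,0,0.014,0,0.2,0.2,-1],[0.002,0,0.02,0,0.2,0.2,-1],[0.002,0,0.025,0,0.2,0.2,-1],[0.002,0,0.028,0,0.2,0.2,-1]]'|grep -E "ft";python3 -m crank '[[0,0,0.001,0,0,0,-1],[0,0,0.002,0,0,0,-1],[0,0,0.002,0,0,0,-1],[0,0,0.002,0,0,0,-1]]'|grep -E "ft|wid"; python3 g.py tray -2 59.6 53.5
```

```text
ft_force: [0.2, -0.1, -3.6]
ft_force: [0.5, -0.2, -2.9]
width: 0.461
t 32.98 w 0.461 F [ 0.5 -0.2 -2.9] TCP in tray [-1.9 59.2 56.1]
shift mm [0.1 0.4 2.6] turn [-0.06 -0.06 -0.06]
shift mm [0.1 0.4 2.6] turn [-9.0000e-02  9.0000e-02  1.7994e+02]
```

```bash
for i in 1 2 3 4; do python3 -m crank '[[0,0,0.0005,0,0,0,-1],[0,0,0.001,0,0,0,-1],[0,0,0.001,0,0,0,-1]]'|grep -E "ft"; done; python3 g.py tray -2 59.6 53.5
```

```text
ft_force: [-0.3, -0.1, -2.7]
ft_force: [0.5, 0.4, -3.3]
ft_force: [-3.2, -0.5, 1.1]
ft_force: [-14.2, 0.6, 16.0]
t 33.98 w 0.465 F [-14.2   0.6  16. ] TCP in tray [-1.9 59.2 53.1]
shift mm [ 0.1  0.4 -0.4] turn [-0.08  0.01 -0.04]
shift mm [ 0.1  0.4 -0.4] turn [1.0000e-02 1.2000e-01 1.7996e+02]
```

```bash
python3 -m crank '[[0.0005,0,-0.001,0,0,0,-1],[0.001,0,-0.001,0,0,0,-1],[0.0015,0,-0.001,0,0,0,-1],[0.0015,0,-0.001,0,0,0,-1]]'|grep -E "ft"; for i in 1 2; do python3 -m crank '[[0.0005,0,0,0,0,0,-1],[0.001,0,0,0,0,0,-1],[0.001,0,0,0,0,0,-1]]'|grep -E "ft"; done; python3 g.py tray -2 59.6 53.5
```

```text
ft_force: [-3.0, 0.8, 5.7]
ft_force: [0.5, 0.7, 5.2]
ft_force: [-0.2, 0.0, 4.4]
t 34.82 w 0.459 F [-0.2  0.   4.4] TCP in tray [-4.1 58.8 53.3]
shift mm [-2.1  0.8 -0.2] turn [-0.12  0.08 -0.07]
shift mm [-2.1  0.8 -0.2] turn [1.2000e-01 1.8000e-01 1.7993e+02]
```

```bash
for i in 1 2 3; do python3 -m crank '[[0.0005,0,0,0,0,0,-1],[0.001,0,0,0,0,0,-1],[0.001,0,0,0,0,0,-1]]'|grep -E "ft"; done; python3 g.py tray -2 59.6 53.5
```

```text
ft_force: [-0.3, 0.6, 5.0]
ft_force: [3.5, 1.9, 4.2]
ft_force: [5.3, 3.0, 5.1]
t 35.57 w 0.456 F [5.3 3.  5.1] TCP in tray [-5.6 58.5 53.5]
shift mm [-3.6  1.1 -0. ] turn [-0.16  0.21 -0.05]
shift mm [-3.6  1.1 -0. ] turn [  0.34   0.25 179.95]
```

```bash
python3 -m crank '[[0,0,0,0,0,0,0],[0,0,0,0,0,0,0.1],[0,0,0,0,0,0,0.3],[0,0,0,0,0,0,0.5],[0,0,0,0,0,0,0.6]]'|grep -E "ft|wid|tcp"; python3 -m crank '[[0,0,0,0,0,0,0.6],[0,0,-0.01,0,0,0,0.6],[0,0,-0.025,0,0,0,0.6],[0,0,-0.05,0,0,0,0.6],[0,0,-0.08,0,0,0,0.6]]'|grep -E "ft|wid|tcp";python3 -m crank '[[0.02,0,-0.03,0,0,0,0.6],[0.05,0,-0.06,0,0,0,0.6],[0.08,0,-0.07,0,0,0,0.6],[0.1,0.02,-0.07,0,0,0,0.6],[0.1,0.04,-0.07,0,0,0,0.6]]'|grep -E "ft|tcp";python3 -m crank '[[0,0,0,0,0,0,0.6],[0,0,0,0,0,0,0.6],[0,0,0,0,0,0,0.6],[0,0,0,0,0,0,0.6],[0,0,0,0,0,0,0.6]]'|grep -E "ft|tcp"
python3 - <<'E'
from h import *
import cv2
a=cv2.cvtColor(camera("side"),cv2.COLOR_RGB2BGR);b=cv2.cvtColor(camera("top"),cv2.COLOR_RGB2BGR)
c=cv2.resize(a[60:220,230:430],None,fx=3.4,fy=3.4,interpolation=cv2.INTER_CUBIC)[:, :680]
d=cv2.resize(b[90:300,180:480],None,fx=2.2,fy=2.2,interpolation=cv2.INTER_CUBIC)
e=np.zeros((600,800,3),np.uint8);c=cv2.resize(a[60:220,230:430],(400,320),interpolation=cv2.INTER_CUBIC);e[:320,:400]=c
d=cv2.resize(b[170:290,350:480],(400,370),interpolation=cv2.INTER_CUBIC);e[:370,400:]=d
e[375:600,:360]=cv2.resize(b,(360,225),interpolation=cv2.INTER_AREA);e[375:600,400:760]=cv2.resize(a,(360,225),interpolation=cv2.INTER_AREA)
cv2.imwrite("pics/final.png",e)
E
```

```text
tcp_pos: [0.4762, -0.1621, 0.0991]
ft_force: [0.2, 0.2, -0.0]
width: 0.803
tcp_pos: [0.4397, -0.1563, 0.1701]
ft_force: [1.0, -1.1, 0.6]
width: 0.799
tcp_pos: [0.3239, -0.0986, 0.1865]
ft_force: [-0.6, -0.4, -0.2]
tcp_pos: [0.3276, -0.0998, 0.1881]
ft_force: [-0.2, -0.3, -0.5]
```

View pics/final.png

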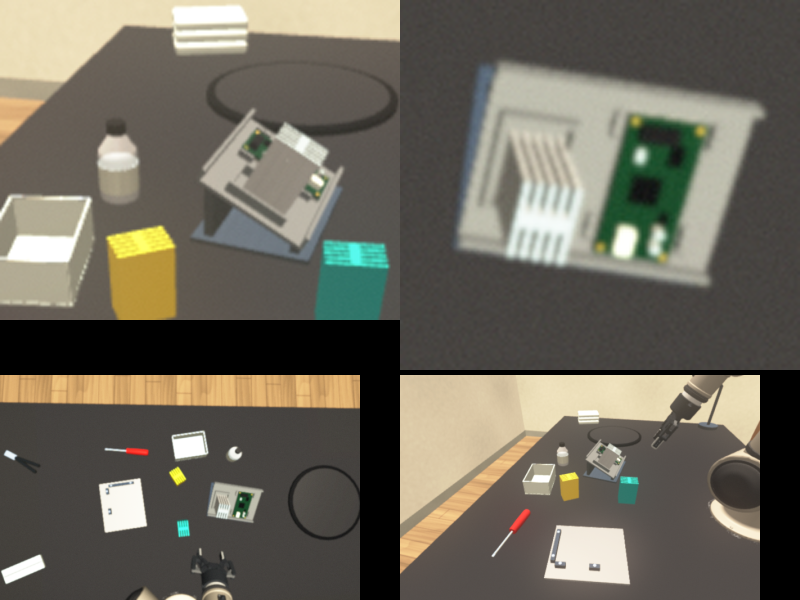

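The final picture shows the board flat in the slot between the guides (around (645,185) in the composite). The heat sink stands in the pocket against the lower wall (around (545,195)). The bystanders look unmoved and the arm is clear.

```bash
python3 -c "
from rig import *
print(get_obs()['t'],sign_off())"
```

```text
the job is handed in; nothing more can be done
37.3333 None
```

The job is handed in at 37.3 s: I squared the board against both sets of stops and laid it flat in the slot, then stood the silver heat sink in the pocket and released both, with the tub, screwdriver and flask left alone.

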